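# Open the dry-block shaker's lid and hold it up

## Robot

A 6-joint arm with a two-finger parallel gripper is mounted at the origin on the work surface. World frame = base frame: x ahead of the robot, y to its left, z up, the work surface at z = 0. Lengths are in mm, angles in degrees, forces in N, time in s.
With the tool pointing down it reaches from about 350 to 850 mm from the base axis. Payload 8.1 kg.
Tool frame: the origin (TCP) lies midway between the tips of the shut fingers; the grasp point (between the pads) lies 19 mm behind it; x points along the fingers, y is the direction in which the jaws open and shut, and the axes are right-handed (so a half turn about x gives the same grasp; the last joint's range is limited). The gripper opens to 85 mm and grips with 20 to 120 N. Pads are 22 mm wide; open, the fingers measure 114 mm over their backs; the gripper's body (76 mm by 85 mm) begins 54 mm behind the grasp point. The pads swing forward as they close: fully open they stand 13 mm farther back than shut.
Start: joints at [68.331, 7.471, 85.268, -0, 87.261, -4.893], TCP at [173.159, 574.475, 231.292] pointing down, gripper open.
Joint ranges: [-169.43, 169.43], [-51.17, 129.36], [1.28, 143.12], [-76.62, 256.62], [0, 156.53], [-152.29, 152.29]. Speed limits (degrees/s): [136.94, 136.94, 159.86, 180, 180, 180].

## Interface

Orientations are given as [roll, pitch, yaw] about the fixed x, y, z axes, in that order (R = Rz(yaw) Ry(pitch) Rx(roll)).
In Python, from bench import r, snapshot, workorder gives the robot as it stands.
- The arm moves only by the tool send_rows, never from a script. Its arguments are lists of equal length, an entry for each row: "offset": the shift along the tool's x, y, z in cm, a list of three; "dr": the turn, a rotation vector about the tool's x, y, z in degrees, a list of three; "grip": the opening in per cent of the stroke, from 0 (shut) to 100 (fully open). In form: {"offset": [[dx, dy, dz], ...], "dr": [[rx, ry, rz], ...], "grip": [grip, ...]}. A call has 1 to 5 rows; each row shifts and turns the commanded pose from where the row before left it, along the tool's axes as they then stand; what a row does not reach is not made up. A row lasts 1/8 s, in which the tool goes at most 62.5 mm and 10.7 degrees, less where a joint would pass 70% of its speed; a pose out of reach is approached as far as the arm can. A call with a gripper value outside its range is refused whole. The fingers move at their own pace and stop on an object; "force" is the grip in N (left out, the last holds). Time passes only in rows, so rows that do not move let the fingers close. It gives the time, the measured TCP pose, the force and the opening at its end, in the units of the state.
- r.sense(): the state, without advancing time (a new reading comes with each control period).
- snapshot(name): name is "scene" or "top" or "wrist"; returns a dict with "pixels" (400x640x3 uint8, red, green, blue), "fx", "fy", "cx", "cy" (pixels), "distortion" ([k1, k2, p1, p2, k3] as OpenCV has them; the pictures are not rectified), "world_to_cam" (4x4, takes a point from world to camera coordinates). Camera axes: x right, y up, looking along -z (the intrinsics and any distortion apply to the point x, -y, -z); pixel columns grow to the right and rows downward; lengths in mm; the calibration is good to about 2 mm. A picture is of the moment at which its call begins. There is no depth.
- workorder.hand_in(): hands the job in, once; it reports no verdict.
The state is a dict: "time": time; "joint_pos": joint angles; "qd": joint speeds; "joint_efforts": joint torques, N m; "tool_pos": TCP position; "tcp_rot": TCP orientation; "ft_force": force on the tool from outside, world axes, zero at the start; "wrist_torque": the same for the moment, N m; "finger_gap": finger opening in mm.
Only numpy, scipy, OpenCV 4.12 (cv2) and the standard library are available. Lean on these libraries where they do the work, as an engineer would, in place of code of your own. Each camera call takes 0.05 s, during which the arm holds its last target.

## Task

Someone is about to take the tubes out of the dry-block shaker, so open its lid and hold it up for them. Before moving the sliding catch, tug the lid up by its pull bar to learn whether it is caught; only a caught lid needs its catch drawn towards the front of the shaker to free it. The lid has no stay: finish while holding it by the bar, still, at least 45 degrees open, and keep hold; leave the other things on the bench where they are.

Things in the scene. Friction and masses are not known exactly. Their poses are not given: they have to be found in the camera images.
- shaker: dry-block shaker: white housing 280 mm deep (x) by 220 wide (y), flat deck on top at 120 mm; a sloped control fascia adds 25 mm at the front. Origin: centre of the underside of the 280 mm housing. x points from its front (fascia, turned roughly to the robot) to its rear, y to its left as seen by the robot, z up. Fixed to the bench.
- hinge_mid (a point): middle of the lid's hinge line, which runs along the shaker's y, 115 mm behind the shaker's centre and 130 mm above the bench; fixed to the shaker
- lid (a joint): angle of the lid, rad: 0 shut, grows as its front edge rises, stop at 1.3. Grey cover 190 mm wide, 166 long, 33 high with a clear window; front edge 170 mm ahead of the hinge, top 154 mm above the bench. 0.35 to 0.7 kg with its bar; no spring or stay: falls shut from any angle. If caught, its bar rises only about 3 mm and stops hard; whether it is caught cannot be seen from outside.
- bar_mid (a point): middle of the lid's pull bar, on its axis: a round aluminium bar 12 mm thick, 100 mm long along the shaker's y, on two posts 84 mm apart on the lid. 37 mm above the lid's top (191 mm above the bench when shut), 135 mm ahead of the hinge line and 61 mm above it. Moves with the lid.
- catch (a joint): travel of the sliding catch on the deck ahead of the lid, m: 0 fully in, 0.024 fully drawn to the front (shaker's -x), where it always frees the lid. Slides stiffly (about 2 N) and stays where left, often part-way. Its steel tongue goes through a notch under the lid's front band to a ledge hidden inside, so its reading does not tell whether it holds the lid.
- thumb (a point): centre of the catch's black ribbed thumb piece, 140 mm above the bench: 14 mm along the shaker's x, 26 mm along y, sides free from 129 to 150 mm above the bench. Stands on a low slide plate 34 mm wide, top at 129 mm. Moves with the catch, 33 to 57 mm ahead of the lid's front edge.
- tip_box: bystander: blue box of pipette tips 125 x 85 x 61 mm, left of the shaker, origin under its centre
- red_rack: bystander: red perforated tube rack 154 x 74 x 28 mm, right of the shaker, origin under its centre
- yellow_rack: bystander: yellow perforated tube rack 145 x 70 x 24 mm, farther to the left, origin under its centre
- tube_rack: bystander: white rack 114 x 62 x 50 mm with three capped tubes standing in it, 109 mm high, farther to the left, origin under its centre
- pipette: bystander: white pipette lying on the bench, 250 mm long, 26 mm thick, farther to the right, origin under its middle
- reagent: bystander: amber bottle 62 mm across and 125 mm high, farther to the right, origin under its centre
- jar: bystander: small white capped jar 44 mm across and 50 mm high, close to the shaker's right side, origin under its centre

How it is judged (in metres and radians):
On the way, in this order (a step that is already met when the one before it is completed fails the run):
1. the lid has been tried: its bar is held and tugged up by at least 1.5 mm (0.011 rad) while the catch is still within 4 mm of where it was found (value of joint lid above 0.011 rad and contact force between the fingers and lid_c0 above 1 N and distance of thumb from where it was at the start of the episode below 0.004 m), for 0.1 s.
2. the lid is held up by its bar, at least 43 degrees open (value of joint lid above 0.75 rad and contact force between the fingers and lid_c0 above 1 N), for 0.3 s.
At the end, for the whole second after the job is handed in: The fingers hold the lid by its pull bar (more than 1 N), the lid is at least 43 degrees (0.75 rad) open and still, and no bystander has moved by 30 mm (all of step 2 and velocity of joint lid between -0.08 and 0.08 rad/s and distance of each of tip_box, red_rack, yellow_rack, tube_rack, pipette, reagent, jar from where it was at the start of the episode below 0.03 m); the arm keeps its last pose, push and grip.
It fails at once if a bystander is pushed away by 30 mm or tipped over (distance of any of jar, tip_box, red_rack, yellow_rack, tube_rack, pipette, reagent from where it was at the start of the episode above 0.03 m or angle between any of tube_rack, reagent's own z axis and vertical above 0.6 rad).
It also fails if it takes over 62 s, if anything falls off the work surface, if the arm or the gripper's body presses on something with over 40 N, if the wrist force passes 120 N, or if a joint passes its speed limit or range.

## Working session

There is one attempt and no reset: what is moved stays moved. The work goes in short steps, Python scripts to look and compute and a tool call to move; the robot and the scene stay as the last step left them, time stands still between calls to the robot, and variables do not carry over. Pictures are saved under pics/ and viewed, and the job is handed in when it is done.

Besides the shell and the picture viewer there is one more tool, called after "Request:" by a JSON object that holds its "method" and its "body". send_rows: Moves the arm, as the interface text tells. Its arguments: {"type":"object","properties":{"offset":{"type":"array","items":{"type":"array","items":{"type":"number"}}},"dr":{"type":"array","items":{"type":"array","items":{"type":"number"}}},"grip":{"type":"array","items":{"type":"number"}},"force":{"type":"number"}},"required":["offset","dr","grip"]}

```bash
mkdir -p pics; ls; python3 - <<'E'
from bench import r, snapshot
import cv2, json, numpy as np
s=r.sense(); print({k:(np.round(v,2).tolist()) for k,v in s.items()})
for n in ["scene","top"]:
    d=snapshot(n); cv2.imwrite(f"pics/{n}0.png",d["pixels"][:,:,::-1])
    print(n,d["fx"],d["fy"],d["cx"],d["cy"],d["distortion"],np.round(d["world_to_cam"],3).tolist())
    np.savez(f"pics/{n}0.npz",**{k:np.array(v) for k,v in d.items()})
E
```

```text
pics
{'time': 0.0, 'joint_pos': [68.33, 7.52, 85.33, -0.0, 87.26, -4.89], 'qd': [-0.01, 0.01, -0.03, 0.06, -0.05, -0.03], 'joint_efforts': [-0.0, -56.94, -50.05, -0.0, 0.02, -0.0], 'tool_pos': [172.95, 573.93, 230.22], 'tcp_rot': [-94.35, 89.89, -111.13], 'ft_force': [-0.66, 0.62, -0.15], 'wrist_torque': [0.05, 0.01, -0.0], 'finger_gap': 85.66}
scene 375.0041851105333 375.0041851105333 319.6195659682314 203.71245298589378 [-0.00496546  0.          0.          0.          0.        ] [[-0.047, 0.999, -0.013, 20.164], [-0.582, -0.017, 0.813, 233.507], [0.812, 0.046, 0.582, -1664.649], [0.0, 0.0, 0.0, 1.0]]
top 500.6198707425599 500.6198707425599 319.91278033639037 206.16306907625724 [-0.03599571  0.          0.          0.          0.        ] [[-0.026, -1.0, 0.005, 14.743], [0.992, -0.025, 0.127, -587.975], [-0.127, 0.008, 0.992, -1599.942], [0.0, 0.0, 0.0, 1.0]]
```

View pics/scene0.png

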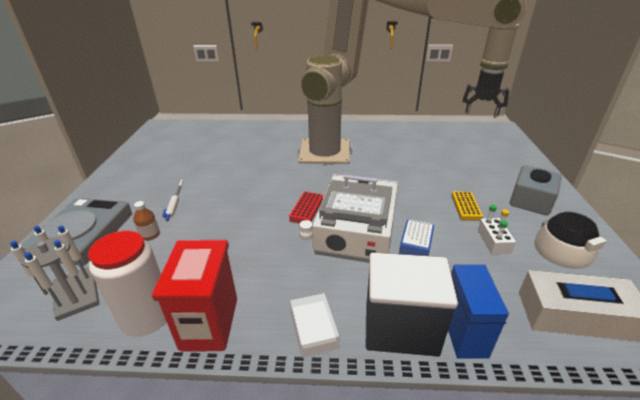

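View pics/top0.png

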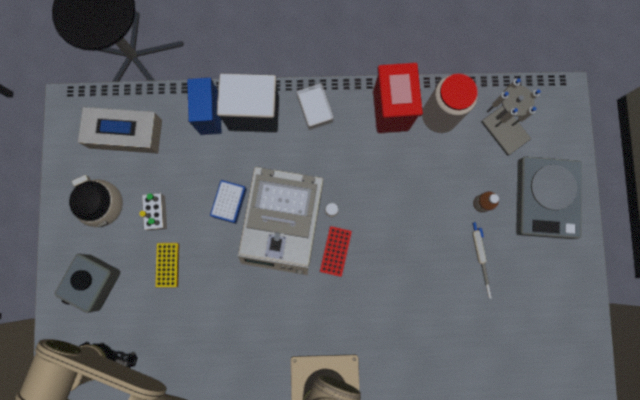

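The scene camera looks from behind the shaker towards the robot. In the top view the shaker is near (282,218), with the jar at (332,209), the red rack at (336,252) and the tip box at (228,201). I'll enlarge it.

```bash
cat > h.py <<'E'
import numpy as np, cv2
def load(f): return dict(np.load(f))
def K(d): return np.array([[d["fx"],0,d["cx"]],[0,d["fy"],d["cy"]],[0,0,1.]],float)
def ray(d,uv):
    uv=np.array(uv,float).reshape(-1,1,2)
    n=cv2.undistortPoints(uv,K(d),np.array(d["distortion"],float)).reshape(-1,2)
    dc=np.c_[n[:,0],-n[:,1],-np.ones(len(n))]
    W=d["world_to_cam"]; R=W[:3,:3]; o=-R.T@W[:3,3]
    return o,dc@R
def onz(d,uv,z):
    o,v=ray(d,uv); return o+v*((z-o[2])/v[:,2])[:,None]
def proj(d,P):
    P=np.atleast_2d(P); W=d["world_to_cam"]; c=P@W[:3,:3].T+W[:3,3]
    c=c*[1,-1,-1]
    return cv2.projectPoints(c.reshape(-1,1,3),np.zeros(3),np.zeros(3),K(d),np.array(d["distortion"],float))[0].reshape(-1,2)
E
python3 - <<'E'
import cv2
a=cv2.imread("pics/top0.png")[155:285,205:365]; cv2.imwrite("pics/topz.png",cv2.resize(a,(800,650)[:2] if 0 else (736,598),interpolation=cv2.INTER_CUBIC))
a=cv2.imread("pics/scene0.png")[165:265,290:410]; cv2.imwrite("pics/scenez.png",cv2.resize(a,(720,600),interpolation=cv2.INTER_CUBIC))
E
```

```text
(no output)
```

View pics/topz.png

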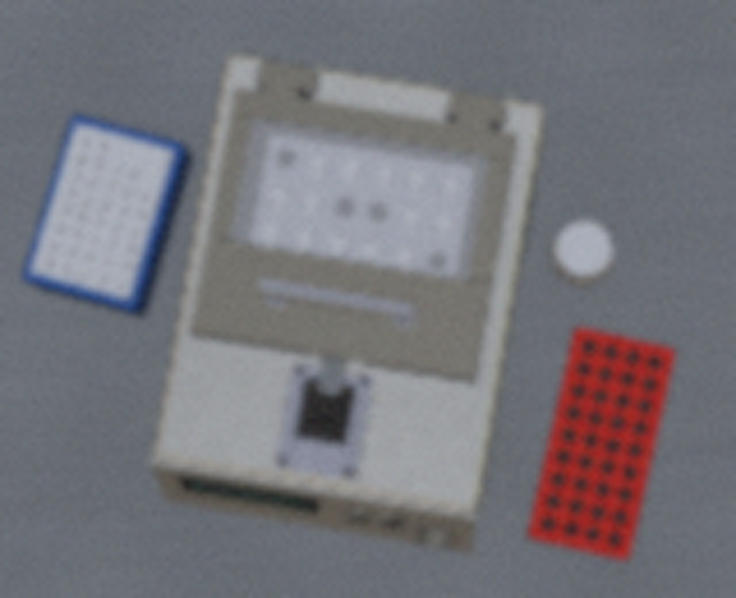

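View pics/scenez.png

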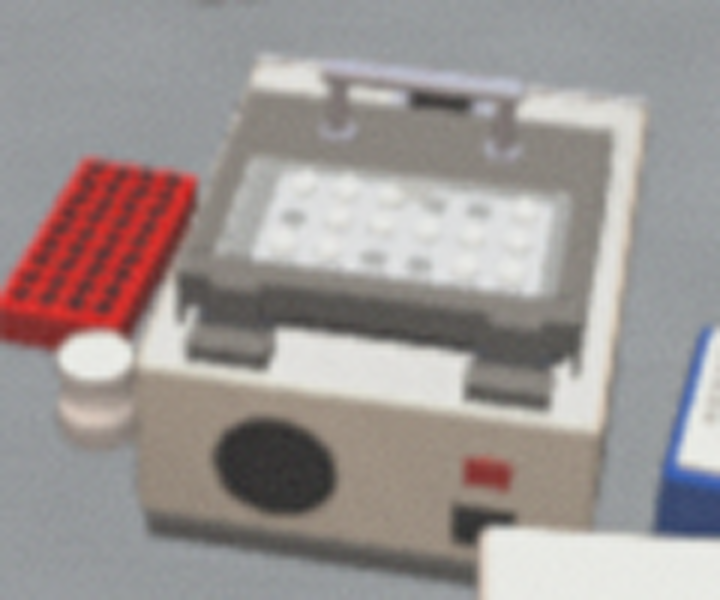

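```bash
python3 - <<'E'
from h import *
d=load("pics/top0.npz"); s=load("pics/scene0.npz")
z=lambda L:[((x+.5)/4.6-.5+205,(y+.5)/4.6-.5+155) for x,y in L]
zs=lambda L:[((x+.5)/6-.5+290,(y+.5)/6-.5+165) for x,y in L]
c=onz(d,z([(228,57),(543,104),(478,513),(157,465)]),120); print("deck",c.round(1), c.mean(0).round(1))
ce=c.mean(0)
for i,j in ((3,0),(2,1)): v=c[i]-c[j]; print(np.linalg.norm(v),np.degrees(np.arctan2(-v[1],-v[0])))
for i,j in ((0,1),(3,2)): v=c[i]-c[j]; print(np.linalg.norm(v),np.degrees(np.arctan2(-v[0],v[1])))
b=onz(d,z([(260,286),(412,311)]),191); print("bar",b.round(1),b.mean(0),np.linalg.norm(b[0]-b[1]),np.degrees(np.arctan2(-(b[0]-b[1])[0],(b[0]-b[1])[1])))
print("lidfront",onz(d,z([(193,335),(474,381)]),154).round(1))
print("thumb",onz(d,z([(326,408)]),150))
# scene
bs=onz(s,zs([(322,76),(522,92)]),191);print("bar scene",bs.round(1))
c2=onz(s,zs([(258,55),(645,102),(605,432),(137,365)]),120);print("deck scene",c2.round(1),c2.mean(0))
E
```

```text
deck [[706.7 203.2 120. ]
 [668.6 -10.7 120. ]
 [393.6  39.9 120. ]
 [430.8 253.2 120. ]] [549.9 121.4 120. ]
280.3536636103766 -10.274379029743901
279.67771824676043 -10.429883770626729
217.2250850744662 -10.081358660832406
216.46937267479115 -9.901498602815654
bar [[541.3 175.2 191. ]
 [522.7  78.  191. ]] [531.99666319 126.61610697 191.        ] 99.01700221466996 -10.82834325911344
lidfront [[514.1 223.7 154. ]
 [479.2  39.9 154. ]]
thumb [[464.26464765 137.42240421 150.        ]]
bar scene [[529.5  78.1 191. ]
 [541.9 176.1 191. ]]
deck scene [[392.3  44.1 120. ]
 [436.4 256.2 120. ]
 [713.9 205.4 120. ]
 [672.9  -6.9 120. ]] [553.88364343 124.68619549 120.        ]
```

```bash
cat >> h.py <<'E'
from scipy.spatial.transform import Rotation as Ro
YAW=-10.3
a=np.radians(YAW); SX=np.array([np.cos(a),np.sin(a),0]); SY=np.array([-np.sin(a),np.cos(a),0])
def st():
    from bench import r
    s=r.sense(); R=Ro.from_euler('xyz',s["tcp_rot"],degrees=True).as_matrix()
    return s,np.array(s["tool_pos"]),R
def goal_R(kind):
    tx=np.array([0,0,-1.]); ty=SX if kind=="x" else SY
    return np.c_[tx,ty,np.cross(tx,ty)]
E
python3 - <<'E'
from h import *
s,p,R=st(); print(R.round(3))
for sg in (1,-1):
    G=goal_R("x"); G[:,1:]*=sg
    print(sg,Ro.from_matrix(R.T@G).as_rotvec(degrees=True).round(1))
G=goal_R("x")
t=np.array([532,126.6,260])
print("offset cm tool",(R.T@(t-p)/10).round(2))
print(s["joint_pos"])
E
```

```text
[[-0.001  0.289  0.957]
 [-0.002  0.957 -0.289]
 [-1.    -0.002 -0.   ]]
1 [83.5  0.1  0.1]
-1 [-96.5  -0.1   0.1]
offset cm tool [ -2.92 -32.48  47.29]
[ 6.83331793e+01  7.51110069e+00  8.53239205e+01  1.32535365e-03
  8.72610690e+01 -4.89474484e+00]
```

Request:
{"method": "send_rows", "body": {"offset": [[-0.6,-2.7,3.9],[-0.6,-2.7,3.9],[-0.6,-2.7,3.9],[-0.6,-2.7,3.9],[-0.6,-2.7,3.9]], "dr": [[0,0,0],[0,0,0],[0,0,0],[0,0,0],[0,0,0]], "grip": [60,60,60,60,60], "force": 40}}

```text
time: 0.72
tool_pos: [321.5, 387.5, 261.1]
tcp_rot: [-111.9, 90.0, -128.6]
ft_force: [0.2, 0.3, -0.4]
finger_gap: 51.4
```

Request:
{"method": "send_rows", "body": {"offset": [[0,-2.7,3.9],[0,-2.7,3.9],[0,-2.7,3.9],[0,-2.7,3.9],[0,-2.7,3.9]], "dr": [[0,0,0],[0,0,0],[0,0,0],[0,0,0],[0,0,0]], "grip": [60,60,60,60,60]}}

```text
time: 1.35
tool_pos: [469.2, 202.0, 260.9]
tcp_rot: [-153.6, 90.0, -170.4]
ft_force: [-0.1, 0.9, 0.7]
finger_gap: 51.5
```

Request:
{"method": "send_rows", "body": {"offset": [[0,-2.7,3.9],[0,-2.7,3.9],[0,0,0],[0,0,0],[0,0,0]], "dr": [[0,0,0],[0,0,0],[10,0,0],[10,0,0],[10,0,0]], "grip": [60,60,60,60,60]}}

```text
time: 1.98
tool_pos: [527.5, 128.9, 260.7]
tcp_rot: [-124.7, 89.9, -171.9]
ft_force: [0.2, 0.5, -0.6]
finger_gap: 51.4
```

Request:
{"method": "send_rows", "body": {"offset": [[0,0,0],[0,0,0],[0,0,0],[0,0,0],[0,0,0]], "dr": [[10,0,0],[10,0,0],[10,0,0],[10,0,0],[10,0,0]], "grip": [60,60,60,60,60]}}

```text
time: 2.6
tool_pos: [527.4, 129.1, 260.8]
tcp_rot: [-75.0, 89.9, -172.1]
ft_force: [0.2, -0.5, -0.3]
finger_gap: 51.4
```

```bash
python3 - <<'E'
from h import *
from bench import snapshot
s,p,R=st(); G=goal_R("x")
print(p.round(1),s["time"],s["finger_gap"],np.round(s["joint_pos"],1),Ro.from_matrix(R.T@G).as_rotvec(degrees=True).round(2))
d=snapshot("wrist"); cv2.imwrite("pics/w1.png",d["pixels"][:,:,::-1]); np.savez("pics/w1.npz",**{k:np.array(v) for k,v in d.items()})
E
```

```text
[527.4 129.1 260.8] 2.6 51.4046703937106 [ 8.3 -1.9 91.9  0.  90.1 15.5] [3.19 0.02 0.06]
```

View pics/w1.png

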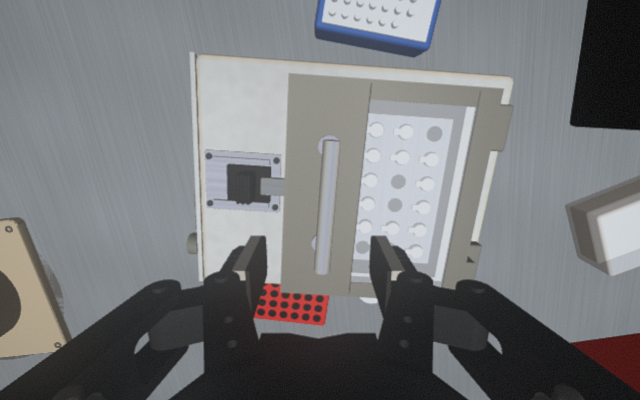

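The wrist view shows the bar running from (331,139) to (321,274) and the thumb top near (243,184). I'll project both.

```bash
python3 - <<'E'
from h import *
d=load("pics/w1.npz")
b=onz(d,[(331,139),(321,274)],191);v=b[0]-b[1];print(b.round(1),b.mean(0).round(1),np.linalg.norm(v),np.degrees(np.arctan2(-v[0],v[1])))
print("thumb",onz(d,[(243,184)],150).round(1))
f=onz(d,[(289,74),(281,294)],154);v=f[0]-f[1];print(f.round(1),np.linalg.norm(v),np.degrees(np.arctan2(-v[0],v[1])))
s,p,R=st(); t=b.mean(0); t[2]=172
print((R.T@(t-p)/10).round(2))
E
```

```text
[[542.  177.7 191. ]
 [522.6  76.2 191. ]] [532.3 127.  191. ] 103.37218137260822 -10.762412434127837
thumb [[464.7 145.8 150. ]]
[[516.9 226.8 154. ]
 [481.   39.1 154. ]] 191.10227780278578 -10.804843118334183
[8.87 0.52 0.15]
```

Request:
{"method": "send_rows", "body": {"offset": [[0,0.5,0.1],[3,0,0],[3,0,0],[2.8,0,0],[0,0,0]], "dr": [[3.4,0,0],[0,0,0],[0,0,0],[0,0,0],[0,0,0]], "grip": [60,60,60,60,60]}}

```text
time: 3.28
tool_pos: [530.4, 127.3, 170.3]
tcp_rot: [-71.8, 89.7, -171.9]
ft_force: [-0.2, 0.9, 0.5]
finger_gap: 51.5
```

```bash
python3 - <<'E'
from h import *
from bench import snapshot
s,p,R=st(); G=goal_R("x")
print(p.round(1),s["ft_force"],s["finger_gap"],Ro.from_matrix(R.T@G).as_rotvec(degrees=True).round(2))
d=snapshot("wrist"); cv2.imwrite("pics/w2.png",d["pixels"][:,:,::-1])
E
```

```text
[530.4 127.3 170.3] [-0.24661659  0.85416458  0.51824556] 51.469451319081486 [0.25 0.11 0.32]
```

View pics/w2.png

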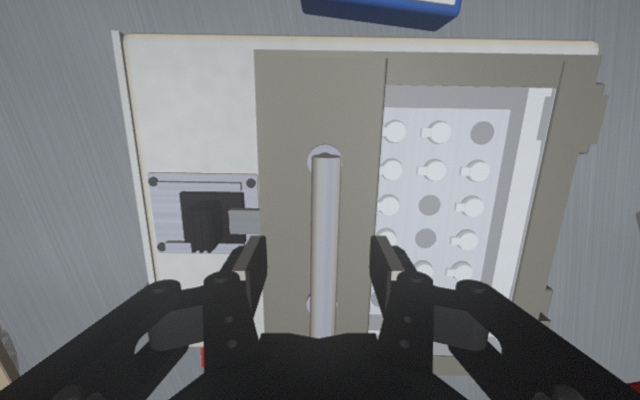

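The bar (column 325) lies between the open pads. Next I'll close on it.

Request:
{"method": "send_rows", "body": {"offset": [[0,0.15,0],[0,0,0],[0,0,0],[0,0,0],[0,0,0]], "dr": [[0,0,0],[0,0,0],[0,0,0],[0,0,0],[0,0,0]], "grip": [30,5,5,5,5], "force": 50}}

```text
time: 3.95
tool_pos: [533.2, 127.8, 175.0]
tcp_rot: [-105.7, 89.9, 154.1]
ft_force: [-10.3, 0.5, 10.6]
finger_gap: 10.5
```

Request:
{"method": "send_rows", "body": {"offset": [[0,0,0],[0,0,0],[0,0,0]], "dr": [[0,0,0],[0,0,0],[0,0,0]], "grip": [5,5,5]}}

```text
time: 4.32
tool_pos: [533.3, 127.8, 175.0]
tcp_rot: [-107.8, 89.9, 152.1]
ft_force: [-11.4, 0.5, 9.8]
finger_gap: 10.2
```

```bash
python3 - <<'E'
from bench import snapshot
import cv2
d=snapshot("wrist"); cv2.imwrite("pics/w3.png",d["pixels"][:,:,::-1])
a=snapshot("scene")["pixels"][130:250,290:410,::-1]; cv2.imwrite("pics/s3.png",cv2.resize(a,(600,600),interpolation=cv2.INTER_CUBIC))
E
```

```text
(no output)
```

View pics/w3.png

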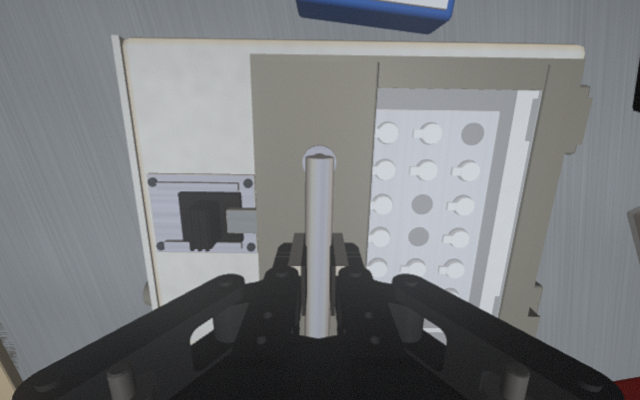

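View pics/s3.png

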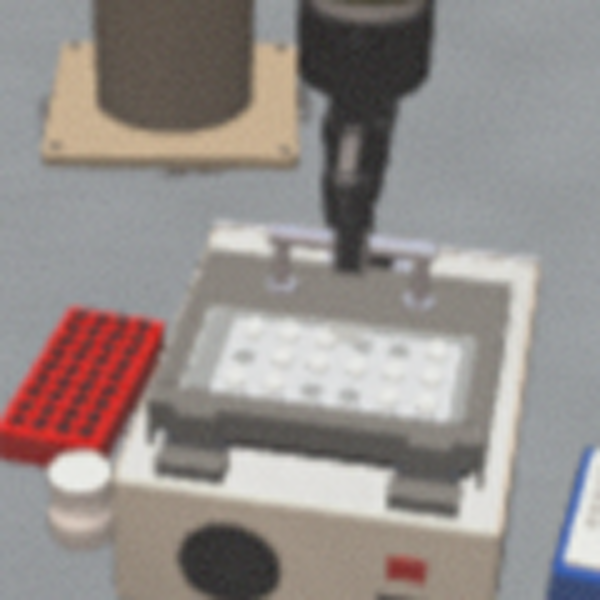

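The bar is between the pads and near the tips' middle. The gap of about 10 mm and the +10 N up-push probably come from the pads swinging as they close. I'll tug up gently.

Request:
{"method": "send_rows", "body": {"offset": [[-0.2,0,0],[-0.2,0,0],[-0.1,0,0],[0,0,0]], "dr": [[0,0,0],[0,0,0],[0,0,0],[0,0,0]], "grip": [5,5,5,5]}}

```text
time: 4.92
tool_pos: [534.5, 127.5, 178.3]
tcp_rot: [119.7, 89.9, 19.5]
ft_force: [3.5, 3.2, -6.1]
finger_gap: 10.0
```

Request:
{"method": "send_rows", "body": {"offset": [[-0.1,0,0],[-0.1,0,0],[0,0,0]], "dr": [[0,0,0],[0,0,0],[0,0,0]], "grip": [5,5,5]}}

```text
time: 5.3
tool_pos: [534.7, 127.4, 178.8]
tcp_rot: [118.9, 89.9, 18.7]
ft_force: [10.9, 4.3, -16.4]
finger_gap: 10.2
```

Request:
{"method": "send_rows", "body": {"offset": [[-0.2,0,0],[-0.1,0,0],[0,0,0],[0,0,0]], "dr": [[0,0,0],[0,0,0],[0,0,0],[0,0,0]], "grip": [5,5,5,5]}}

```text
time: 5.8
tool_pos: [536.7, 127.1, 183.0]
tcp_rot: [101.6, 89.7, 1.4]
ft_force: [18.7, 2.8, -16.0]
finger_gap: 9.8
```

```bash
python3 - <<'E'
from bench import snapshot
import cv2
d=snapshot("wrist"); cv2.imwrite("pics/w4.png",d["pixels"][:,:,::-1])
E
```

```text
(no output)
```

View pics/w4.png

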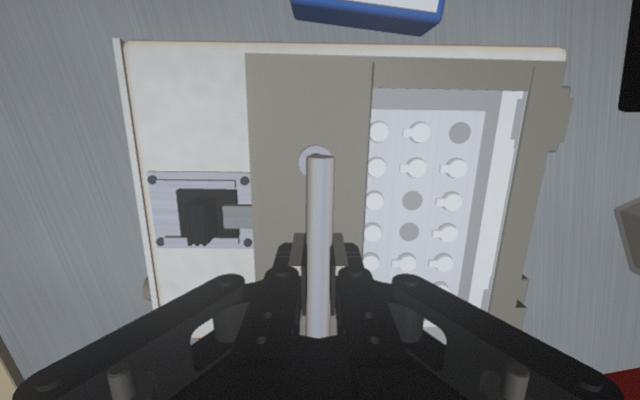

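```bash
python3 - <<'E'
from bench import snapshot
from h import *
d=snapshot("scene"); cv2.imwrite("pics/scene5.png",d["pixels"][:,:,::-1])
a=cv2.imread("pics/scene5.png")[165:265,290:410]; b=cv2.imread("pics/scene0.png")[165:265,290:410]
cv2.imwrite("pics/cmp.png",cv2.resize(np.hstack([b,a]),(800,333),interpolation=cv2.INTER_CUBIC))
s,p,R=st(); print(p.round(1),R.round(3).tolist(),np.round(s["ft_force"],1),np.round(s["wrist_torque"],2))
E
```

```text
[536.7 127.1 183. ] [[0.006, 0.984, -0.177], [0.0, -0.177, -0.984], [-1.0, 0.005, -0.001]] [ 19.1   2.1 -16.1] [ 0.38 -2.63 -0.11]
```

View pics/cmp.png

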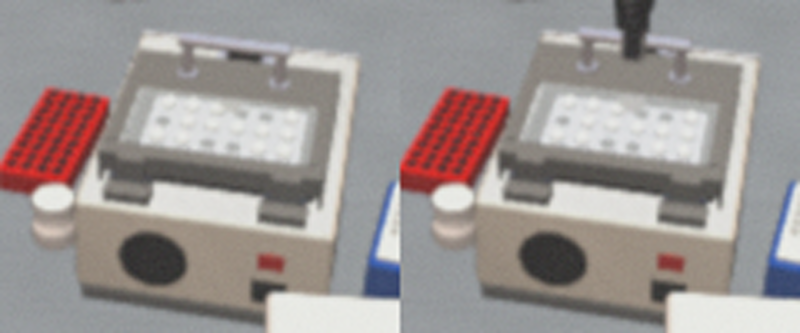

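The bar is now about 2 px higher in the scene view. The TCP rose 8 mm and moved 3.4 mm in x, a ratio of 0.43 against 0.45 expected for the lid's arc. Along the arc the resistance is only about 7 N. So the lid has passed the 3 mm stop and is not caught, and the catch stays where it is. Next I'll follow the arc.

```bash
cat >> h.py <<'E'
BAR0=np.array([533.3,127.8,175.]) # TCP with lid shut, gripped
def tcp_at(th):
    A=np.radians(24.32+th); H=148.1*np.array([np.cos(np.radians(24.32)),-np.sin(np.radians(24.32))])
    dx=H[0]-148.1*np.cos(A); dz=H[1]+148.1*np.sin(A)
    return BAR0+SX*dx+np.array([0,0,dz])
def plan(ths):
    s,p,R=st(); e=[np.linalg.norm(tcp_at(t)-p) for t in np.arange(0,70,.1)]
    print("theta~",np.argmin(e)*.1,"err",round(min(e),1),p.round(1),np.round(s["ft_force"],1),s["finger_gap"])
    for t in ths:
        q=tcp_at(t); print(t,(R.T@(q-p)/10).round(2)); p=q
E
python3 -c "
from h import *
plan([7,10,13,16,20,24,28,32,36,40,44,48,52,54])"
```

```text
theta~ 3.4000000000000004 err 0.4 [536.7 127.1 183. ] [ 19.1   2.1 -16.1] 9.979730980198449
7 [-0.8   0.5  -0.01]
10 [-0.65  0.42 -0.  ]
13 [-0.63  0.46  0.  ]
16 [-0.6   0.49  0.  ]
20 [-0.76  0.7   0.  ]
24 [-0.71  0.75  0.  ]
28 [-0.66  0.8   0.  ]
32 [-0.6   0.84  0.  ]
36 [-0.54  0.88  0.  ]
40 [-0.48  0.92  0.  ]
44 [-0.41  0.95  0.  ]
48 [-0.34  0.98  0.  ]
52 [-0.27  1.    0.  ]
54 [-0.11  0.5   0.  ]
```

Request:
{"method": "send_rows", "body": {"offset": [[-0.5,0.4,0],[-0.5,0.35,0],[-0.6,0.4,0],[0,0,0]], "dr": [[0,0,0],[0,0,0],[0,0,0],[0,0,0]], "grip": [5,5,5,5]}}

```text
time: 6.4
tool_pos: [546.1, 125.2, 199.3]
tcp_rot: [108.1, 89.9, 7.9]
ft_force: [4.5, 2.7, -7.6]
finger_gap: 10.4
```

```bash
python3 -c "
from h import *
from bench import snapshot
plan([12,16,20,24])
d=snapshot('wrist'); cv2.imwrite('pics/w6.png',d['pixels'][:,:,::-1])
a=snapshot('scene')['pixels'][130:250,290:410,::-1]; cv2.imwrite('pics/s6.png',cv2.resize(a,(600,600),interpolation=cv2.INTER_CUBIC))"
```

```text
theta~ 10.700000000000001 err 0.8 [546.1 125.2 199.3] [ 4.5  2.7 -7.6] 10.378275316823412
12 [-0.24  0.26 -0.02]
16 [-0.81  0.64  0.  ]
20 [-0.76  0.7   0.  ]
24 [-0.71  0.75  0.  ]
```

View pics/s6.png

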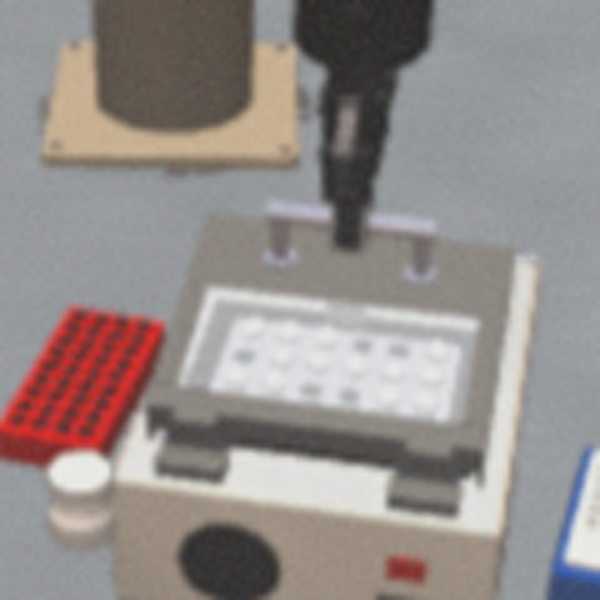

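The lid is clearly rising: the bar is at about row 215 in the zoom and its front now covers the deck's front edge. It is free, so I'll continue.

Request:
{"method": "send_rows", "body": {"offset": [[-0.5,0.45,0],[-0.75,0.65,0],[-0.75,0.7,0],[-0.7,0.75,0],[0,0,0]], "dr": [[0,0,0],[0,0,0],[0,0,0],[0,0,0],[0,0,0]], "grip": [5,5,5,5,5]}}

```text
time: 7.12
tool_pos: [570.7, 120.5, 228.5]
tcp_rot: [33.2, 90.0, -66.9]
ft_force: [-8.3, 1.7, 5.3]
finger_gap: 9.9
```

```bash
python3 -c "
from h import *
plan([28,32,36,40,44,48])"
```

```text
theta~ 25.5 err 2.0 [570.7 120.5 228.5] [-8.3  1.7  5.3] 9.909578560372012
28 [-0.27  0.63 -0.04]
32 [-0.6   0.84  0.  ]
36 [-0.54  0.88  0.  ]
40 [-0.48  0.92  0.  ]
44 [-0.42  0.95  0.  ]
48 [-0.35  0.97  0.  ]
```

Request:
{"method": "send_rows", "body": {"offset": [[-0.5,0.55,0],[-0.6,0.8,0],[-0.5,0.85,0],[-0.45,0.9,0],[0,0,0]], "dr": [[0,0,0],[0,0,0],[0,0,0],[0,0,0],[0,0,0]], "grip": [5,5,5,5,5]}}

```text
time: 7.75
tool_pos: [601.9, 114.6, 250.2]
tcp_rot: [84.1, 89.9, -16.1]
ft_force: [-7.7, -0.2, 9.3]
finger_gap: 9.6
```

```bash
python3 -c "
from h import *
from bench import snapshot
plan([44,48,52,54])
d=snapshot('wrist'); cv2.imwrite('pics/w7.png',d['pixels'][:,:,::-1])
a=snapshot('scene')['pixels'][130:250,290:410,::-1]; cv2.imwrite('pics/s7.png',cv2.resize(a,(600,600),interpolation=cv2.INTER_CUBIC))"
```

```text
theta~ 40.1 err 2.9 [601.9 114.6 250.2] [-7.7 -0.2  9.3] 9.577206893811695
44 [-0.14  1.04 -0.07]
48 [-0.35  0.97  0.  ]
52 [-0.28  1.    0.  ]
54 [-0.11  0.5   0.  ]
```

View pics/s7.png

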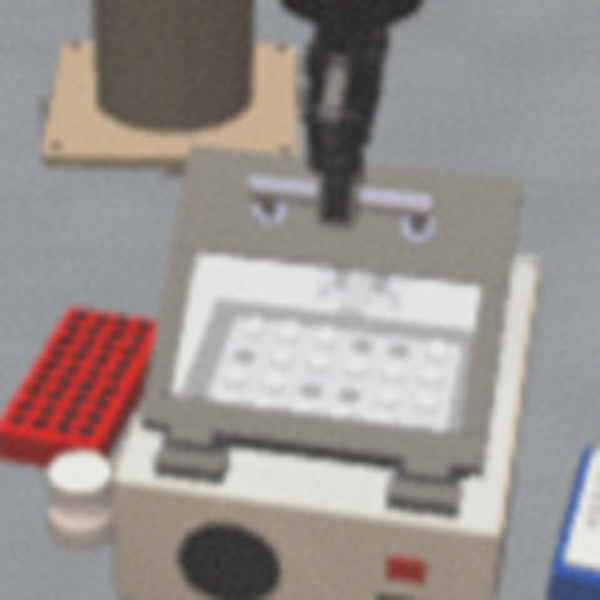

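View pics/w7.png

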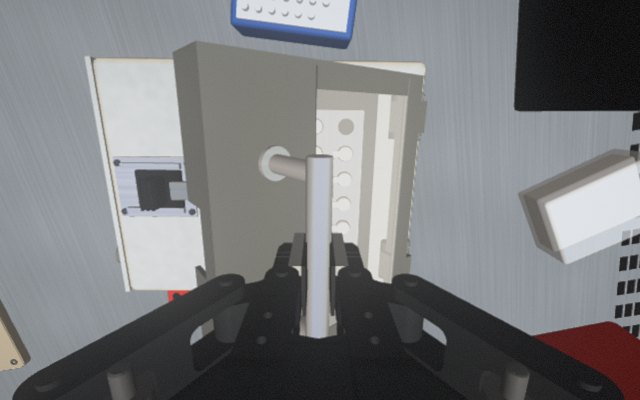

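The lid is at about 40° with the bar centred in the pads. On to about 54°.

Request:
{"method": "send_rows", "body": {"offset": [[-0.35,0.9,0],[-0.4,0.9,0],[-0.3,0.95,0],[-0.2,0.7,0],[0,0,0]], "dr": [[0,0,0],[0,0,0],[0,0,0],[0,0,0],[0,0,0]], "grip": [5,5,5,5,5]}}

```text
time: 8.48
tool_pos: [636.1, 108.1, 261.9]
tcp_rot: [76.3, 89.8, -24.0]
ft_force: [-3.2, -2.9, 7.0]
finger_gap: 10.0
```

Request:
{"method": "send_rows", "body": {"offset": [[0,0,0],[0,0,0],[0,0,0],[0,0,0],[0,0,0]], "dr": [[0,0,0],[0,0,0],[0,0,0],[0,0,0],[0,0,0]], "grip": [5,5,5,5,5]}}

```text
time: 9.1
tool_pos: [635.8, 108.1, 261.9]
tcp_rot: [75.3, 89.8, -24.9]
ft_force: [-2.8, -3.1, 6.7]
finger_gap: 10.0
```

```bash
python3 -c "
from h import *
from bench import snapshot
plan([56])
d=snapshot('wrist'); cv2.imwrite('pics/w8.png',d['pixels'][:,:,::-1])
cv2.imwrite('pics/scene8.png',snapshot('scene')['pixels'][:,:,::-1])
cv2.imwrite('pics/top8.png',snapshot('top')['pixels'][:,:,::-1])
plan([])"
```

```text
theta~ 54.0 err 3.1 [635.8 108.1 261.9] [-2.8 -3.1  6.7] 10.005157642883743
56 [ 0.19  0.57 -0.1 ]
theta~ 54.0 err 3.1 [635.8 108.2 261.9] [-2.9 -2.   5.9] 10.151820136953749
```

View pics/scene8.png

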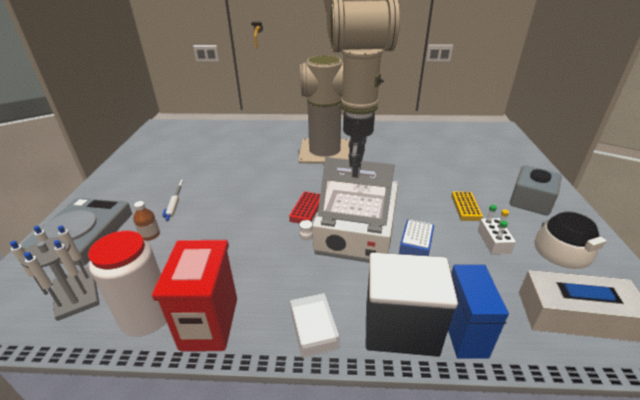

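View pics/w8.png

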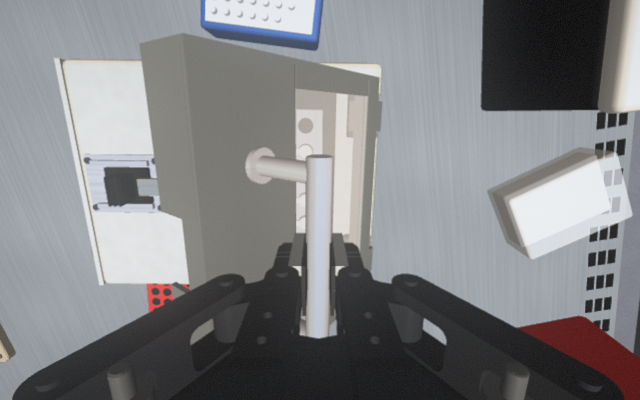

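View pics/top8.png

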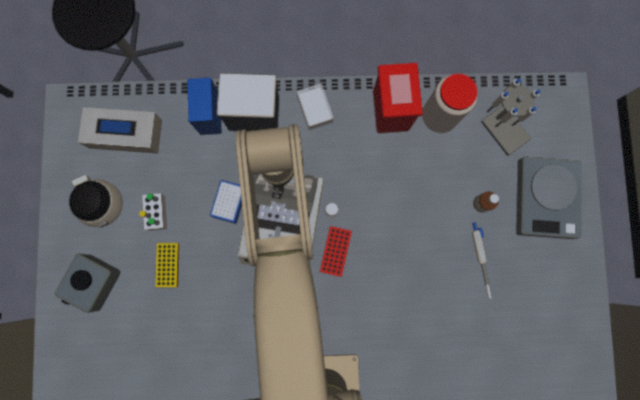

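The lid is at about 54° and still, the bar is gripped, and the bystanders are at the same pixels as before. Handing in now.

```bash
python3 -c "
from bench import workorder
print(workorder.hand_in())
from h import *
plan([])"
```

```text
the job is handed in; nothing more can be done
None
the job is handed in; nothing more can be done
```

The lid is open about 54° and held still by its pull bar, and I handed the job in at about 9 s of the 62 s allowed. I gripped the bar and tugged it up before touching anything else. It rose about 8 mm along the hinge arc with only about 7 N of resistance, well past the 3 mm stop, so the lid was not caught and I left the catch alone.

**Last checks before hand-in:**
- **Lid:** the bar's travel puts the lid at about 54°. The arm reading did not change over the last 0.6 s.
- **Grip:** set to 50 N. The fingers read 10 mm on the 12 mm bar, but the wrist picture showed the bar centred between the pads.
- **Other things on the bench:** all of them appear at the same places in the scene and top views as at the start.

**What disagreed:**
- The tool rose about 5 mm when the fingers closed. My first reading of the tug (−16 N) looked like a caught lid. Further tugs and the scene camera showed it was free.
- The tool ended about 3 mm off the arc I had calculated, with less than 10 N of side load.

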